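# Check a drying pot's temperature and crack its sealed lid

## Task

Pick up the bar-shaped thermometer from the rubber mat, point its nose squarely at the black disc on the side of the drying pot from a few centimetres away and hold it steady for two seconds to take the reading, then lay it back flat on the mat and let go of it. Only then take the pot's lid by its knob, pull it straight up until the sticky seal breaks free, and hold it just above the pot, level and about 15 to 20 mm clear of the rim all round: the program finishes while still holding the lid there. Do not pull the lid right away from the pot, do not drop the thermometer, and leave the other things on the bench where they are.

Things in the scene. Friction and masses are not known exactly. Their poses are not given: they have to be found in the camera images.
- wand: the thermometer: grey bar 110 long, 24 wide, 30 mm high, with a round black nose (22 mm diameter, 40 mm long) on its front end; 150 mm long in all, 0.14 kg, lying flat on the mat. Origin: middle of the underside over the whole length; x along it towards the nose (the way it measures), z up out of the side with the small dark screen. The grey bar spans x = -75 to +35 mm
- wand_grip (a point): good place to hold the thermometer across its 24 mm width: 20 mm behind its origin along x and 22 mm above its underside, near its balance point (axes as the thermometer)
- wand_nose (a point): centre of the nose tip: 75 mm ahead of the thermometer's origin, 15 mm above its underside; it measures from here along its x. A reading takes one second held still, the disc 10 to 110 mm ahead of the nose tip, the line within 15 mm of the disc's centre and within 20 degrees of square to it
- mat: black rubber mat fixed to the bench, 260 (x) by 160 (y) by 6 mm; origin: centre of its underside, so its top is 6 mm above the origin
- pot: the drying pot: blue upright cylinder, 124 mm diameter, on a 140 mm square dark steel base plate 12 mm thick that is bolted to the bench; its rim is 132 mm above the bench. Origin: centre of the plate's underside; z up. A stub on its -y side carries the black measuring disc
- boss_face (a point): centre of the face of the measuring disc (black, round, 36 mm diameter, upright) that stands out 14 mm from the pot's side: 76 mm from the pot's axis on its -y side, 85 mm above the bench; the disc faces the pot's -y direction (this point has the pot's axes)
- pot_rim (a point): centre of the pot's mouth, at rim height (132 mm above the bench); axes as the pot
- lid: the lid: loose aluminium disc, 128 mm diameter, 8 mm thick, about 0.3 kg; a 13 mm plug under it is gripped in the pot by a springy seal. Origin: centre of the disc's underside, on the pot's rim while shut; z up. The seal resists a straight pull with a peak of 12 to 20 N in the first 5 mm, then lets go; from 10 mm up only the weight is left. Let go, it drops back
- lid_knob (a point): place to grip the lid's knob: a black upright cylinder 30 mm in diameter whose flat top is 40 mm above the disc's underside (32 mm above its top side), on a thinner 2 mm neck; this point is on its axis, 29 mm above the disc's underside
- ruler: bystander: aluminium bar rule 200 x 30 x 5 mm lying on the bench between mat and pot; origin centre of underside
- coupon: bystander: aluminium test strip 70 x 22 x 8 mm lying on the bench nearer the robot; origin centre of underside
- beaker: bystander: glass beaker, 60 mm diameter, 75 mm high; origin centre of underside
- jar: bystander: closed jar, 60 mm diameter, 85 mm high; origin centre of underside
- dish: bystander: white porcelain dish, 90 mm diameter, 22 mm high; origin centre of underside
Not all that is in view belongs to the job. Of the things that look like the wand, the smaller one is meant. There is more than one size of the pot; the one meant has the size given above.

How it is judged:
By the outcome, as a careful person would: the job done as asked, in the order asked, and still so for the second after the job is handed in, while the arm keeps its last pose, push and grip.
It also fails if it takes over 53 s, if anything falls off the work surface, if the arm or the gripper's body presses on something with over 40 N, if the wrist force passes 120 N, or if a joint passes its speed limit or range.

## Robot

A 6-joint arm with a two-finger parallel gripper is mounted at the origin on the work surface. World frame = base frame: x ahead of the robot, y to its left, z up, the work surface at z = 0. Lengths are in mm, angles in rad, forces in N, time in s.
With the tool pointing down it reaches from about 250 to 775 mm from the base axis. Payload 4 kg.
Tool frame: the origin (TCP) lies at the very end of the fingers, on their centre line; the grasp point (between the pads) lies 19 mm behind it (grasp_offset is the distance from the TCP to the grasp point, in mm); z points along the fingers, y is the line along which they close (so a half turn about z gives the same grasp; the last joint's range is limited). The gripper opens to 85 mm and grips with 20 to 120 N. Pads are 22 mm wide; open, the fingers measure 114 mm over their backs; the gripper's body (76 mm by 85 mm) begins 54 mm behind the grasp point. The pads swing forward as they close: fully open they stand 13 mm farther back than shut.
Start: joints at [-1.256, 0.087, 1.371, -0, 1.684, -0.103], TCP at [223.162, -502.709, 231.341] pointing down, gripper open.
Joint ranges: [-3.1, 3.1], [-0.76, 2.03], [0.27, 2.55], [-1.08, 4.22], [0.17, 2.65], [-2.57, 2.57]. Speed limits (rad/s): [2.79, 2.79, 3.14, 3.14, 3.14, 3.14].

## Interface

Orientations are given as a rotation vector (axis times angle).
In Python, from rig import observe, get_image, finish_job, grasp_offset gives the robot as it stands. The module is installed in compiled form; this text tells all that it offers.
- The arm moves only by the shell command python3 -m inch 'ROWS' [FORCE]. ROWS is rows parted by semicolons, their numbers by spaces, 1 to 5 of them, each of 7 numbers: dx, dy, dz in mm, then a rotation vector rx, ry, rz in rad, then the finger opening in mm; each row is the pose to reach, as a shift and turn from the pose commanded when the command began, along the tool's axes at that moment; what a row does not reach only later rows make up. A row lasts 1/12 s, in which the tool goes at most 41.7 mm and 0.125 rad, less where a joint would pass 70% of its speed; a pose out of reach is approached as far as the arm can. The fingers move at their own pace and stop on an object; FORCE is the grip in N (left out, the last holds). Time passes only in rows, so rows that do not move let the fingers close. It prints the time, the measured TCP pose, the force, the opening and the grip force at its end.
- observe(): the state, without advancing time (a new reading comes with each control period).
- get_image(name): name is "scene" or "top" or "wrist"; returns a dict with "pixels" (480x640x3 uint8, red, green, blue), "camera_matrix" (3x3 intrinsics, pixels), "eye" and "orientation" of the camera in the world; the wrist camera has in their place "T_tool_cam" (4x4, takes a point from camera to tool coordinates, whose origin is the TCP and whose axes are the flange's). Camera axes: x right, y down, z forward; pixel columns grow to the right and rows downward; lengths in mm; the calibration is good to about 2 mm. A picture is of the moment at which its call begins: read the wrist's pose just before it. There is no depth.
- finish_job(): hands the job in; it is judged then, once.
The state is a dict: "t": time; "qpos": joint angles; "qd": joint speeds; "tau": joint torques, N m; "tcp_pos": TCP position; "ee_rot": TCP orientation; "ft_force": force on the tool from outside, world axes, zero at the start; "wrist_torque": the same for the moment, N m; "width": finger opening in mm; "gripper_force": force on a finger pad.
Only numpy, scipy, OpenCV 4.12 (cv2) and the standard library are available. Lean on these libraries where they do the work, as an engineer would, in place of code of your own. Each camera call takes 0.05 s, during which the arm holds its last target. There are 200 camera calls.

## Working session

There is one attempt and no reset: what is moved stays moved. The work goes in short steps, Python scripts to look and compute and a shell command to move; the robot and the scene stay as the last step left them, time stands still between calls to the robot, and variables do not carry over. Pictures are saved under pics/ and viewed, at most 10 in all, crops included, and the job is handed in when it is done.

```bash
mkdir -p pics; ls; python3 - <<'E'
from rig import *
import cv2,numpy as np,pickle
o=observe();print({k:np.round(v,3) for k,v in o.items()},grasp_offset if not callable(grasp_offset) else grasp_offset())
d={}
for n in("scene","top"):
    im=get_image(n);d[n]=im
    cv2.imwrite(f"pics/{n}0.png",im["pixels"][:,:,::-1]);print(n,im["camera_matrix"],im["eye"],im["orientation"])
pickle.dump(d,open("d.pkl","wb"))
print(get_image("wrist")["T_tool_cam"])
E
```

```text
pics
{'t': np.float64(0.0), 'qpos': array([-1.256,  0.088,  1.372,  0.   ,  1.684, -0.103]), 'qd': array([-0.001, -0.001,  0.   ,  0.   ,  0.   ,  0.002]), 'tau': array([-1.0000e-03, -3.5186e+01, -3.1327e+01, -0.0000e+00,  1.1000e-02,
       -0.0000e+00]), 'tcp_pos': array([ 222.98 , -502.206,  230.099]), 'ee_rot': array([-3.071, -0.651,  0.   ]), 'ft_force': array([ 0.094, -0.436,  0.271]), 'wrist_torque': array([ 0.034,  0.022, -0.022]), 'gripper_force': np.float64(0.0), 'width': np.float64(85.268)} 18.700000000000003
scene [[582.3415339    0.         320.92696333]
 [  0.         582.3415339  238.92765859]
 [  0.           0.           1.        ]] [1456.67711171 -271.13570627  854.17298201] [-1.88288131 -1.3319649   0.67318175]
top [[620.43525837   0.         307.22177756]
 [  0.         620.43525837 244.89679153]
 [  0.           0.           1.        ]] [ 232.27675824   59.55947405 1391.67190838] [-2.1435055   2.07192145 -0.22211317]
[[ 7.02260262e-04 -9.50236931e-01 -3.11527338e-01  8.00758191e+01]
 [ 9.99999655e-01  8.05809691e-04 -2.03674286e-04 -2.72055859e-01]
 [ 4.44570577e-04 -3.11527088e-01  9.50237168e-01 -1.42005374e+02]
 [ 0.00000000e+00  0.00000000e+00  0.00000000e+00  1.00000000e+00]]
```

View pics/scene0.png

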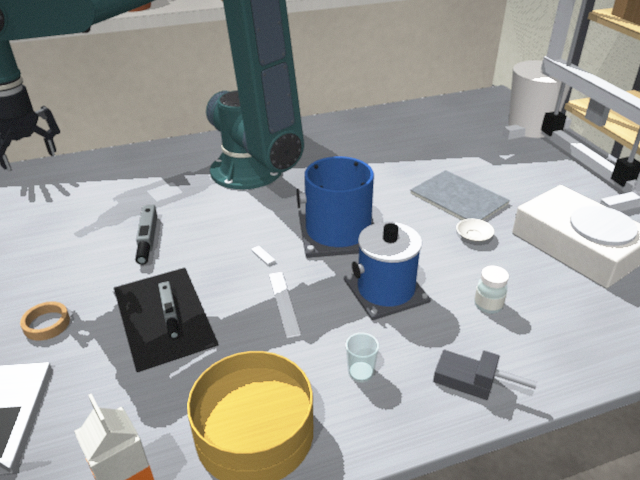

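View pics/top0.png

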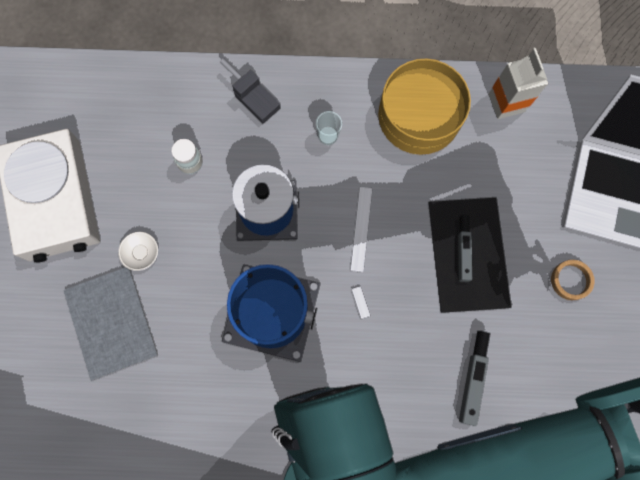

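The scene view shows the small wand on the mat around (170,310), nose toward the viewer, and the lidded pot at (388,265) with its disc at (357,270). In the top view (up is +x, left is +y) the wand is at (465,250) with its nose up at about (465,220), the knob at (262,191) and the disc near (297,200).

```bash
cat >h.py <<'E'
import numpy as np,cv2,pickle
from scipy.spatial.transform import Rotation as R
def ray(im,uv):
    if "eye" in im: Rw=R.from_rotvec(im["orientation"]).as_matrix();e=np.array(im["eye"])
    else: Rw=im["T"][:3,:3];e=im["T"][:3,3]
    K=im["camera_matrix"];uv=np.atleast_2d(np.float64(uv))
    d=np.c_[(uv[:,0]-K[0,2])/K[0,0],(uv[:,1]-K[1,2])/K[1,1],np.ones(len(uv))]@Rw.T
    return e,d
def onz(im,uv,z):
    e,d=ray(im,uv);return e+d*((z-e[2])/d[:,2])[:,None]
def tri(i1,u1,i2,u2):
    (a,da),(b,db)=ray(i1,u1),ray(i2,u2);da,db=da[0],db[0]
    s=np.linalg.lstsq(np.c_[da,-db],b-a,rcond=None)[0]
    p,q=a+s[0]*da,b+s[1]*db;return (p+q)/2,np.linalg.norm(p-q)
def big(m):
    c,_=cv2.findContours(m.astype(np.uint8),cv2.RETR_EXTERNAL,cv2.CHAIN_APPROX_NONE)
    return max(c,key=cv2.contourArea)[:,0]
def wrist():
    from rig import observe,get_image
    o=observe();im=get_image("wrist");T=np.eye(4);T[:3,:3]=R.from_rotvec(o["ee_rot"]).as_matrix();T[:3,3]=o["tcp_pos"]
    im["T"]=T@im["T_tool_cam"];return im,o
E
python3 - <<'E'
from h import *
d=pickle.load(open("d.pkl","rb"))
top,sc=d["top"],d["scene"]
def roi(im,x0,x1,y0,y1,f):
    p=im["pixels"].astype(int);m=np.zeros(p.shape[:2],bool);m[y0:y1,x0:x1]=f(p[y0:y1,x0:x1]);return big(m)
g=lambda p:p.sum(2)>200
c=roi(top,450,480,225,290,g);r=cv2.minAreaRect(onz(top,c,36)[:,:2].astype(np.float32));print("wand bar",r)
dark=lambda p:p.sum(2)<110
c=roi(top,425,515,195,315,dark);r=cv2.minAreaRect(onz(top,c,6)[:,:2].astype(np.float32));print("mat",r)
c=roi(top,250,277,178,203,lambda p:p.sum(2)<150);(u,v),rr=cv2.minEnclosingCircle(c.astype(np.float32));kt=(u,v);print("knob",u,v,rr,onz(top,kt,172))
c=roi(sc,378,405,220,245,lambda p:p.sum(2)<150);(u,v),rr=cv2.minEnclosingCircle(c.astype(np.float32));print("knob sc",u,v,rr,tri(top,kt,sc,(u,v)))
c=roi(top,225,302,160,225,lambda p:(p.min(2)>120)&(p.max(2)-p.min(2)<25));print("lid bright",cv2.fitEllipse(c),onz(top,cv2.fitEllipse(c)[0],140))
a=cv2.resize(top["pixels"][150:250,225:310],None,fx=4.5,fy=4.5,interpolation=2)
b=cv2.resize(top["pixels"][190:320,420:520],None,fx=3.46,fy=3.46,interpolation=2)
e=cv2.resize(sc["pixels"][215:325,340:440],None,fx=4,fy=4,interpolation=2)
h=cv2.resize(sc["pixels"][265:365,110:220],None,fx=3,fy=3)
W=np.zeros((600,800,3),np.uint8)
for q,x,y in((a,0,0),(b,390,0)):
    q=cv2.resize(q,None,fx=.66,fy=.66);W[y:y+q.shape[0],x:x+q.shape[1]]=q
q=cv2.resize(e,None,fx=.65,fy=.65);W[300:300+q.shape[0],:q.shape[1]]=q
q=cv2.resize(h,None,fx=1,fy=1);W[300:600,390:720]=q[:300]
cv2.imwrite("pics/crop.png",W[:,:,::-1])
E
```

```text
wand bar ((502.9389343261719, -285.7978820800781), (22.344274520874023, 91.79890441894531), 88.75088500976562)
mat ((524.7472534179688, -299.6029052734375), (253.94744873046875, 156.4156951904297), 5.780062675476074)
knob 261.51922607421875 190.63461303710938 7.78441047668457 [[606.05602929 164.86411701 172.        ]]
knob sc 390.17999267578125 232.77999877929688 9.221858024597168 (array([610.51303137, 165.60579405, 156.68431884]), np.float64(1.2320619597111089))
lid bright ((259.2707824707031, 189.5640106201172), (64.79132843017578, 82.33534240722656), 70.3340835571289) [[618.04776449 172.47126185 140.        ]]
```

View pics/crop.png

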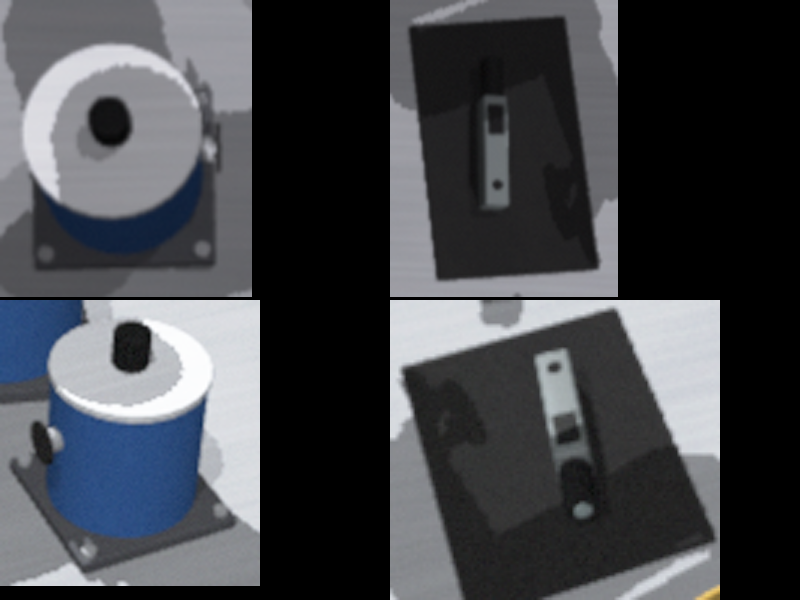

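The crop confirms that the wand's bar covers top-view rows 232 to 281 (about 108 mm), with the nose pointing to +x. The pot's disc faces image right (-y), and the knob is clear of everything. Next I'll move over the wand for a close view.

```bash
cat >>h.py <<'E'
def go(p,yaw):
    "tool-frame shift and turn to TCP p, tool down, tool x at yaw deg"
    from rig import observe
    o=observe();T=R.from_rotvec(o["ee_rot"])
    G=R.from_euler("z",yaw,degrees=True)*R.from_rotvec([np.pi,0,0])
    dp=T.inv().apply(np.array(p)-o["tcp_pos"]);rv=(T.inv()*G).as_rotvec()
    print("t",round(float(o["t"]),2),"tcp",np.round(o["tcp_pos"],1),"d",np.round(dp,1),"rv",np.round(rv,3),"rows",round(max(np.linalg.norm(dp)/41.7,np.linalg.norm(rv)/.125),1))
E
python3 -c "
from h import *
go((512,-286,170),-1.2)
d=pickle.load(open('d.pkl','rb'));t=d['top']
print(onz(t,[(236.8,240.2),(297.4,239.2),(297,200)],12),onz(t,[(466.5,231.6),(466.7,281)],36))"
```

```text
t 0.15 tcp [ 223.  -502.3  230.4] d [351.9 -80.4  60.6] rv [-0.002  0.     0.439] rows 8.8
[[535.53793646 229.14653838  12.        ]
 [542.57454883  91.24104041  12.        ]
 [635.34419627  95.61922483  12.        ]] [[ 567.60212413 -288.28526263   36.        ]
 [ 455.35812692 -286.44988169   36.        ]]
```

```bash
python3 -m inch '40 -9 7 0 0 0.05 85; 80 -18 14 0 0 0.1 85; 120 -27 21 0 0 0.15 85; 160 -36 28 0 0 0.2 85; 200 -45 35 0 0 0.25 85' 40 && python3 -c "
from h import *
go((512,-286,170),-1.2)"
```

```text
t: 0.57
tcp_pos: [388.7, -379.0, 195.7]
ee_rot: [-3.131, -0.258, 0.0]
ft_force: [0.9, -0.7, 0.1]
width: 84.6
gripper_force: 0.0
t 0.57 tcp [ 388.7 -379.   195.7] d [136.9 -71.6  25.7] rv [-0.     0.     0.186] rows 3.8
```

```bash
python3 -m inch '36 -18 6 0 0 0.05 85; 72 -36 13 0 0 0.1 85; 105 -54 19 0 0 0.15 85; 134 -70 25 0 0 0.186 85; 134 -70 25 0 0 0.186 85' && python3 - <<'E'
from h import *
im,o=wrist();cv2.imwrite("pics/w1.png",im["pixels"][:,:,::-1]);pickle.dump(im,open("w1.pkl","wb"))
go((512,-286,23),-1.2)
print(im["camera_matrix"])
E
```

```text
t: 0.98
tcp_pos: [511.4, -284.0, 168.9]
ee_rot: [-3.137, 0.019, 0.001]
ft_force: [-0.5, -0.5, -0.9]
width: 85.2
gripper_force: 0.0
t 1.03 tcp [ 509.5 -286.2  169.5] d [  2.9   0.  146.5] rv [-0.002  0.002  0.008] rows 3.5
[[384.22558081   0.         316.17687355]
 [  0.         384.22558081 243.54623549]
 [  0.           0.           1.        ]]
```

View pics/w1.png

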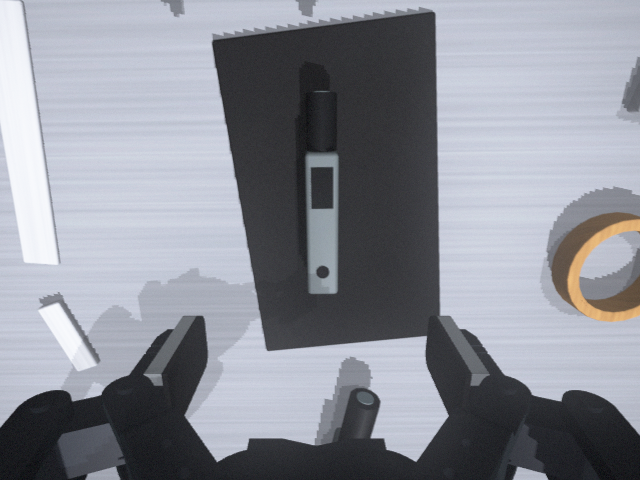

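The wrist view shows the wand upright: its bar runs from (322,153) to (322,293), and its nose reaches up to row 91. The fingers are clear of other things.

```bash
python3 - <<'E'
from h import *
im=pickle.load(open("w1.pkl","rb"));p=im["pixels"].astype(int)
m=np.zeros(p.shape[:2],bool);m[140:305,295:350]=(p[140:305,295:350].sum(2)>300)
r=cv2.minAreaRect(onz(im,big(m),36)[:,:2].astype(np.float32));print(r, cv2.boxPoints(r))
print(onz(im,[(321.5,91)],21))
o=wrist()
E
```

```text
((513.564453125, -287.300537109375), (107.13394927978516, 22.37397003173828), 0.3055882751941681) [[ 459.93854 -276.3994 ]
 [ 460.05792 -298.77307]
 [ 567.19037 -298.20166]
 [ 567.071   -275.828  ]]
[[ 608.91043995 -287.79346253   21.        ]]
```

```bash
python3 -m inch '1 0 38 0 0 0 60; 2 1 76 0 0 0 60; 3 1 110 0 0 0.005 50; 3 1 130 0 0 0.005 50; 3 1 130 0 0 0.005 50' && python3 -c "
from h import *
go((512.5,-287.3,10),-0.2)"
```

```text
t: 1.5
tcp_pos: [506.2, -289.0, 35.2]
ee_rot: [-3.135, 0.039, 0.016]
ft_force: [-1.1, -0.0, -0.4]
width: 49.8
gripper_force: 0.0
t 1.5 tcp [ 506.2 -289.    35.2] d [ 6.5 -1.7 25.1] rv [-0.006  0.01  -0.022] rows 0.6
```

```bash
python3 -m inch '4 -1 8 0 0 -0.015 50; 4 -1 8 0 0 -0.015 50; 4 -1 8 0 0 -0.015 50;4 -1 8 0 0 -0.015 50' && python3 -c "
from h import *
go((512.5,-287.3,10),-0.2)"
```

```text
t: 1.83
tcp_pos: [516.3, -290.3, 35.7]
ee_rot: [3.139, -0.013, 0.005]
ft_force: [0.9, 0.2, -0.1]
width: 50.1
gripper_force: 0.0
t 1.83 tcp [ 516.3 -290.3   35.7] d [-3.9 -3.1 25.7] rv [ 0.003 -0.003 -0.005] rows 0.6
```

```bash
for i in 1 2; do python3 -m inch '0 0 0 0 0 0 50; 0 0 0 0 0 0 50' | sed -n 1,3p; done; python3 -c "
from h import *
go((512.5,-287.3,10),-0.2)"
```

```text
t: 2.0
tcp_pos: [515.8, -289.7, 34.8]
ee_rot: [3.14, -0.013, 0.003]
t: 2.17
tcp_pos: [515.3, -289.2, 33.8]
ee_rot: [3.141, -0.013, 0.001]
t 2.17 tcp [ 515.3 -289.2   33.8] d [-2.9 -1.9 23.8] rv [ 0.001 -0.001 -0.005] rows 0.6
```

```bash
python3 -m inch '-1 -1 10 0 0 0 50; -1.5 -1 21 0 0 -0.005 50; -1.5 -1 21 0 0 -0.005 50; -1.5 -1 21 0 0 -0.005 50; -1.5 -1 21 0 0 -0.005 50' | sed -n 1,4p;  python3 -m inch '0 0 0 0 0 0 50; 0 0 0 0 0 0 50;0 0 0 0 0 0 50' | sed -n 1,4p; python3 -c "
from h import *
go((512.5,-287.3,10),-0.2)"
```

```text
t: 2.58
tcp_pos: [513.3, -288.0, 11.6]
ee_rot: [-3.141, 0.005, 0.002]
ft_force: [0.1, 0.1, 0.8]
t: 2.83
tcp_pos: [514.0, -288.4, 12.8]
ee_rot: [3.141, -0.005, 0.001]
ft_force: [-0.3, 0.1, 0.4]
t 2.83 tcp [ 514.  -288.4   12.8] d [-1.5 -1.1  2.8] rv [ 0.001 -0.001  0.   ] rows 0.1
```

Good; close with the last correction.

```bash
python3 -m inch '-1 -1 2 0 0 0 50; -1 -1 2 0 0 0 15; -1 -1 2 0 0 0 15; -1 -1 2 0 0 0 15; -1 -1 2 0 0 0 15' 45 | sed -n 1,6p;  python3 -m inch '0 0 0 0 0 0 15; 0 0 0 0 0 0 15;0 0 0 0 0 0 15;0 0 0 0 0 0 15' ; python3 -c "
from h import *
go((512.5,-287.3,10),-0.2)"
```

```text
t: 3.25
tcp_pos: [512.7, -287.2, 10.4]
ee_rot: [3.141, -0.005, 0.0]
ft_force: [0.0, -0.6, 0.0]
width: 23.4
gripper_force: 45.3
t: 3.58
tcp_pos: [512.7, -287.2, 10.4]
ee_rot: [3.141, -0.005, 0.0]
ft_force: [-0.2, -0.0, -0.2]
width: 23.0
gripper_force: 45.4
t 3.58 tcp [ 512.7 -287.2   10.4] d [-0.2  0.1  0.4] rv [ 0. -0.  0.] rows 0.0
```

```bash
python3 -m inch '0 0 -10 0 0 0 15; 0 0 -30 0 0 0 15; 0 0 -60 0 0 0 15; 0 0 -90 0 0 0 15; 0 0 -110 0 0 0 15'; python3 -c "
from h import *
d=pickle.load(open('d.pkl','rb'));print(onz(d['scene'],[(356.5,269.6)],85),onz(d['top'],[(298,193.5)],100))
go((620,-53,90),92.9)"
```

```text
t: 4.0
tcp_pos: [513.3, -287.6, 123.8]
ee_rot: [3.14, -0.005, 0.004]
ft_force: [0.3, -0.7, -0.7]
width: 23.2
gripper_force: 45.1
[[615.79263796  92.00434935  85.        ]] [[624.3489299   91.69881123 100.        ]]
t 4.0 tcp [ 513.3 -287.6  123.8] d [ 105.8 -235.    33.7] rv [ 4.000e-03 -1.000e-03 -1.625e+00] rows 13.0
```

```bash
python3 -m inch '8 -18 1 0 0 -0.12 15; 16 -36 2 0 0 -0.24 15; 24 -54 3 0 0 -0.36 15; 32 -72 4 0 0 -0.48 15; 40 -90 5 0 0 -0.6 15'; python3 -c "
from h import *
go((621,-51,90),92.9)"
```

```text
t: 4.42
tcp_pos: [552.9, -196.4, 115.6]
ee_rot: [-3.0, -0.932, 0.0]
ft_force: [-0.1, -0.3, -1.0]
width: 23.6
gripper_force: 45.0
t 4.42 tcp [ 552.9 -196.4  115.6] d [138.5 -81.2  25.6] rv [-0.     0.    -1.019] rows 8.2
```

```bash
python3 -m inch '16 -9 2 0 0 -0.12 15; 32 -18 4 0 0 -0.24 15; 48 -27 6 0 0 -0.36 15; 64 -36 8 0 0 -0.48 15; 80 -45 10 0 0 -0.6 15'; python3 -c "
from h import *
go((621,-51,75),92.9)"
```

```text
t: 4.83
tcp_pos: [593.9, -114.1, 105.4]
ee_rot: [-2.59, -1.777, 0.001]
ft_force: [0.2, 0.2, -0.5]
width: 23.4
gripper_force: 45.0
t 4.83 tcp [ 593.9 -114.1  105.4] d [68.7  2.6 30.4] rv [-0.    -0.    -0.419] rows 3.3
```

```bash
python3 -m inch '15 1 8 0 0 -0.1 15; 30 1 15 0 0 -0.2 15; 45 2 22 0 0 -0.3 15; 60 2 28 0 0 -0.41 15; 67 2 30 0 0 -0.415 15'>/dev/null; python3 -m inch '0 0 0 0 0 0 15; 0 0 0 0 0 0 15; 0 0 0 0 0 0 15; 0 0 0 0 0 0 15'; python3 - <<'E'
from h import *
from rig import get_image
im,o=wrist();sc=get_image("scene")
cv2.imwrite("pics/w2.png",im["pixels"][:,:,::-1]);cv2.imwrite("pics/s2.png",cv2.resize(sc["pixels"][200:330,270:450],None,fx=4,fy=4)[:,:,::-1])
pickle.dump((im,sc),open("w2.pkl","wb"))
go((621,-51,75),92.9)
E
```

```text
t: 5.58
tcp_pos: [620.2, -54.5, 76.0]
ee_rot: [2.177, 2.264, 0.0]
ft_force: [-0.2, -0.4, -1.5]
width: 23.1
gripper_force: 45.0
t 5.68 tcp [620.2 -54.4  75.9] d [3.3 0.9 0.9] rv [ 0.001  0.001 -0.011] rows 0.1
```

View pics/w2.png

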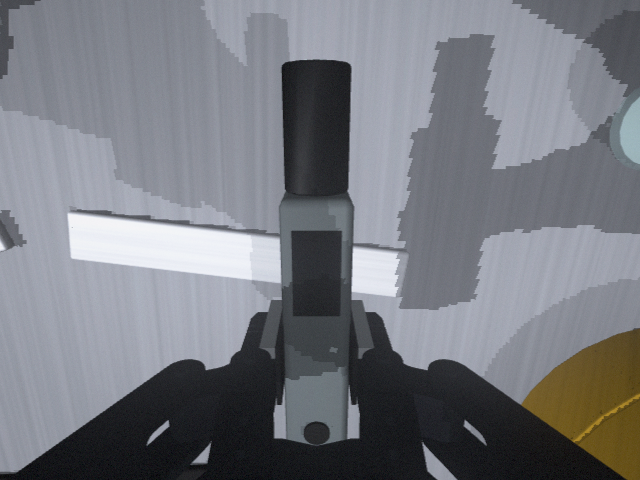

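View pics/s2.png

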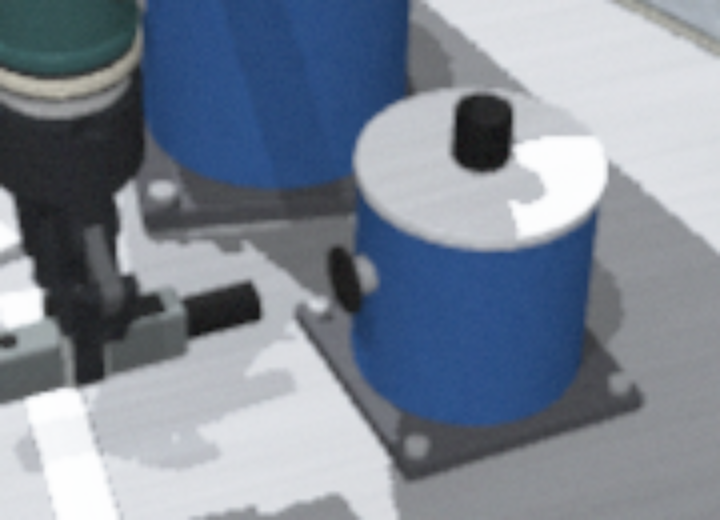

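The wrist view shows the wand straight in the fingers, nose tip at (316,62) and screw mark at (316,433). In the scene crop the nose tip is at (257,302) and the disc centre at (344,279), so they are nearly in line. I'll check the alignment by ray casting.

```bash
python3 - <<'E'
from h import *
im,sc=pickle.load(open("w2.pkl","rb"));top=pickle.load(open("d.pkl","rb"))["top"]
f=lambda u,v:(270+u/4,200+v/4)
print("nose sc",onz(sc,f(256,302),86.5),"nose wrist tri",tri(im,(316,64),sc,f(254,287)))
print("disc sc",onz(sc,f(344,279),85),"disc top",onz(top,(298,199),85))
print("disc tri",tri(top,(298,199),sc,f(344,279)))
# plate corners and lid ellipse
print("plate",onz(sc,[f(298,313),f(410,476),f(641,402)],12))
p=sc["pixels"].astype(int);m=np.zeros(p.shape[:2],bool)
m[220:263,355:425]=((p.min(2)>110)&(p.max(2)-p.min(2)<30))[220:263,355:425]
c=cv2.convexHull(big(m));e=cv2.fitEllipse(c);print("lid sc",e,onz(sc,e[0],138))
E
```

```text
nose sc [[619.21197486  41.6555244   86.5       ]] nose wrist tri (array([616.48990511,  41.13771472,  94.31467269]), np.float64(0.7699943160290793))
disc sc [[615.88836269  90.86364769  85.        ]] disc top [[616.36613235  91.60798275  85.        ]]
disc tri (array([616.16827548,  91.20050908,  85.18570015]), np.float64(0.8494308827400705))
plate [[554.46060187  90.55354604  12.        ]
 [691.15299247  98.73435235  12.        ]
 [681.77841796 234.38306892  12.        ]]
lid sc ((404.00775146484375, 240.7393341064453), (46.3765754699707, 92.99470520019531), 90.76220703125) [[622.07376983 191.62523951 138.        ]]
```

Nose at about (617, 41, 86.5) and disc at (616, 91, 85): the gap is 50 mm, the line is within 2 mm of centre and about 1° off square. Holding still.

```bash
for i in 1 2 3 4 5 6; do python3 -m inch '0 0 0 0 0 0 15; 0 0 0 0 0 0 15; 0 0 0 0 0 0 15; 0 0 0 0 0 0 15; 0 0 0 0 0 0 15' | sed -n 1,3p; done; python3 -c "
from h import *
go((512.7,-287.2,60),0)"
```

```text
t: 6.1
tcp_pos: [620.1, -53.5, 75.3]
ee_rot: [2.176, 2.266, -0.0]
t: 6.52
tcp_pos: [620.2, -53.5, 75.3]
ee_rot: [2.175, 2.267, -0.0]
t: 6.93
tcp_pos: [620.2, -53.5, 75.3]
ee_rot: [2.175, 2.266, -0.0]
t: 7.35
tcp_pos: [620.1, -53.5, 75.3]
ee_rot: [2.175, 2.266, -0.0]
t: 7.77
tcp_pos: [620.1, -53.5, 75.3]
ee_rot: [2.175, 2.266, -0.0]
t: 8.18
tcp_pos: [620.2, -53.5, 75.3]
ee_rot: [2.175, 2.266, -0.0]
t 8.18 tcp [620.2 -53.5  75.3] d [-229.1 -116.9   15.4] rv [0.    0.    1.612] rows 12.9
```

Reading taken: 2.5 s with no drift. Now back to the mat.

```bash
python3 -m inch '-20 -8 -10 0 0 0.12 15; -38 -17 -20 0 0 0.24 15; -56 -27 -25 0 0 0.36 15; -74 -37 -25 0 0 0.48 15; -92 -47 -25 0 0 0.6 15'; python3 -c "
from h import *
go((512.7,-287.2,60),0)"
```

```text
t: 8.6
tcp_pos: [577.0, -148.2, 101.2]
ee_rot: [2.751, 1.514, 0.002]
ft_force: [0.2, -0.3, -2.5]
width: 23.5
gripper_force: 45.1
t 8.6 tcp [ 577.  -148.2  101.2] d [-151.8   20.    41.2] rv [ 1.000e-03 -1.000e-03  1.006e+00] rows 8.0
```

```bash
python3 -m inch '-19 3 2 0 0 0.12 15; -38 6 4 0 0 0.24 15; -57 9 6 0 0 0.36 15; -76 12 8 0 0 0.48 15; -95 15 10 0 0 0.6 15'; python3 -c "
from h import *
go((512.7,-287.2,60),0)"
```

```text
t: 9.02
tcp_pos: [538.9, -236.7, 90.3]
ee_rot: [3.077, 0.633, 0.0]
ft_force: [-0.1, 0.6, -1.7]
width: 22.9
gripper_force: 45.1
t 9.02 tcp [ 538.9 -236.7   90.3] d [-44.   36.1  30.3] rv [ 0.    -0.     0.406] rows 3.2
```

```bash
python3 -m inch '-12 10 8 0 0 0.11 15; -24 20 16 0 0 0.22 15; -36 30 24 0 0 0.33 15; -43 35 30 0 0 0.4 15; -43 35 30 0 0 0.4 15'>/dev/null; python3 -m inch '0 0 0 0 0 0 15; 0 0 0 0 0 0 15; 0 0 0 0 0 0 15; 0 0 0 0 0 0 15'; python3 -c "
from h import *
go((512.7,-287.2,10.8),0)"
```

```text
t: 9.77
tcp_pos: [514.7, -284.6, 61.1]
ee_rot: [3.141, 0.021, 0.002]
ft_force: [0.2, 0.2, -0.7]
width: 23.3
gripper_force: 45.1
t 9.77 tcp [ 514.7 -284.6   61.1] d [-2.1  2.5 50.3] rv [ 0.001 -0.001  0.014] rows 1.2
```

```bash
python3 -m inch '-1 1 16 0 0 0.007 15; -2 2 32 0 0 0.014 15; -2 2 42 0 0 0.014 15; -2 2 46 0 0 0.014 15; -2 2 46 0 0 0.014 15'>/dev/null; python3 -m inch '0 0 0 0 0 0 15; 0 0 0 0 0 0 15; 0 0 0 0 0 0 15; 0 0 0 0 0 0 15'; python3 -c "
from h import *
go((512.7,-287.2,10.6),0)"
```

```text
t: 10.52
tcp_pos: [512.5, -287.5, 15.3]
ee_rot: [3.14, -0.003, 0.002]
ft_force: [-0.0, 0.5, -1.9]
width: 23.3
gripper_force: 45.1
t 10.52 tcp [ 512.5 -287.5   15.3] d [ 0.2 -0.3  4.7] rv [ 0.001 -0.002 -0.002] rows 0.1
```

```bash
python3 -m inch '0 0 1.5 0 0 0 15; 0 0 3 0 0 0 15; 0 0 4 0 0 0 15; 0 0 4.5 0 0 0 15; 0 0 4.5 0 0 0 15'; python3 -m inch '0 0 0 0 0 0 15; 0 0 0 0 0 0 15; 0 0 0 0 0 0 15; 0 0 0 0 0 0 15'
```

```text
t: 10.93
tcp_pos: [512.0, -287.2, 10.4]
ee_rot: [3.141, -0.003, 0.0]
ft_force: [-1.3, 0.6, 2.6]
width: 23.0
gripper_force: 45.6
t: 11.27
tcp_pos: [512.0, -287.2, 10.3]
ee_rot: [3.141, -0.004, 0.0]
ft_force: [-3.0, 1.4, 5.0]
width: 23.5
gripper_force: 45.8
```

Contact with the mat, so I'll release and rise.

```bash
python3 -m inch '0 0 0 0 0 0 30; 0 0 0 0 0 0 40; 0 0 0 0 0 0 50; 0 0 0 0 0 0 50; 0 0 0 0 0 0 50'; python3 -m inch '0 0 -15 0 0 0 50; 0 0 -50 0 0 0 50; 0 0 -90 0 0 0 60; 0 0 -130 0 0 0 60; 0 0 -170 0 0 0 60';  python3 -c "
from h import *
im,o=wrist();p=im['pixels'].astype(int);pickle.dump(im,open('w3.pkl','wb'))
m=np.zeros(p.shape[:2],bool);m[140:305,280:360]=(p[140:305,280:360].sum(2)>300)
print(cv2.minAreaRect(onz(im,big(m),36)[:,:2].astype(np.float32)))
go((606,150,260),0)"
```

```text
t: 11.68
tcp_pos: [511.9, -287.1, 9.5]
ee_rot: [-3.141, 0.003, 0.0]
ft_force: [-0.4, 0.5, 0.2]
width: 50.0
gripper_force: 0.0
t: 12.1
tcp_pos: [511.6, -286.9, 181.2]
ee_rot: [-3.141, 0.003, 0.001]
ft_force: [-0.5, -0.4, 0.7]
width: 60.1
gripper_force: 0.0
((512.4706420898438, -287.1811218261719), (108.7786865234375, 22.850034713745117), 0.006336599122732878)
t 12.15 tcp [ 515.3 -289.4  192.3] d [  90.7 -438.9  -70.8] rv [ 0.01  -0.014 -0.002] rows 10.9
```

```bash
python3 -m inch '8 -38 -12 0 0 0 60; 16 -76 -24 0 0 0 60; 24 -114 -36 0 0 0 60; 32 -152 -48 0 0 0 60; 40 -190 -60 0 0 0 60'|sed -n 1,4p;python3 -m inch '8 -38 0 0 0 0 60; 16 -76 0 0 0 0 60; 24 -114 0 0 0 0 60; 32 -152 0 0 0 0 60; 40 -190 0 0 0 0 60' |sed -n 1,4p;python3 -c "
from h import *
go((600,166,260),0)"
```

```text
t: 12.57
tcp_pos: [552.4, -95.6, 240.2]
ee_rot: [3.141, -0.004, 0.001]
ft_force: [0.5, -0.0, -0.4]
t: 12.98
tcp_pos: [592.9, 94.7, 239.6]
ee_rot: [3.141, -0.003, 0.001]
ft_force: [0.3, -0.5, -0.9]
t 12.98 tcp [592.9  94.7 239.6] d [  7.  -71.4 -20.4] rv [ 0.    -0.    -0.002] rows 1.8
```

```bash
python3 -m inch '4 -36 -5 0 0 0 70; 7 -66 -15 0 0 0 70; 7 -66 -15 0 0 0 70; 7 -66 -15 0 0 0 70; 7 -66 -15 0 0 0 70'|sed -n 1,4p;python3 -m inch '0 0 0 0 0 0 70; 0 0 0 0 0 0 70; 0 0 0 0 0 0 70; 0 0 0 0 0 0 70; 0 0 0 0 0 0 70' |sed -n 1,6p;python3 -c "
from h import *
im,o=wrist();pickle.dump(im,open('w4.pkl','wb'));cv2.imwrite('pics/w4.png',im['pixels'][:,:,::-1])
go((611.5,166,142.3),0)"
```

```text
t: 13.4
tcp_pos: [599.9, 158.3, 254.3]
ee_rot: [3.141, -0.003, -0.001]
ft_force: [0.2, -0.8, -0.3]
t: 13.82
tcp_pos: [599.9, 157.9, 254.8]
ee_rot: [3.141, -0.005, -0.0]
ft_force: [-0.7, -0.1, -0.9]
width: 70.3
gripper_force: 0.0
t 13.87 tcp [599.9 158.1 254.8] d [ 11.5  -7.9 112.5] rv [ 0.    -0.    -0.003] rows 2.7
```

View pics/w4.png

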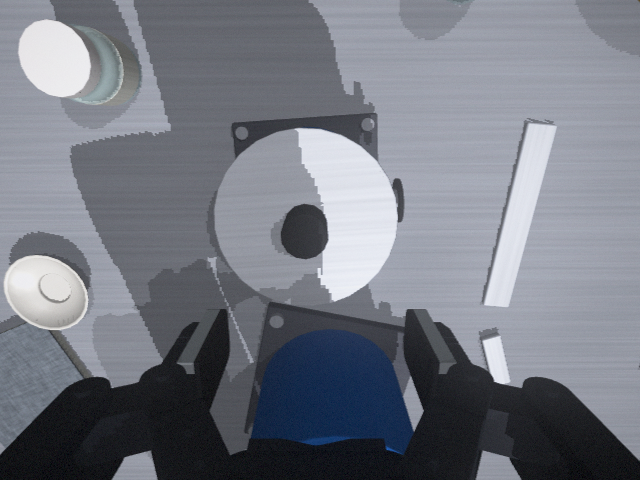

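The wrist view shows the lid disc centred near (307,215) and the knob at (305,231). The finger paths come down clear of the big pot at the bottom of the image. Next I'll measure the knob and lid centres.

```bash
python3 - <<'E'
from h import *
im=pickle.load(open("w4.pkl","rb"));p=im["pixels"].astype(int)
m=np.zeros(p.shape[:2],bool);m[195:270,270:340]=(p.sum(2)<130)[195:270,270:340]
c=big(m);(u,v),r=cv2.minEnclosingCircle(c.astype(np.float32));print(u,v,r)
w=onz(im,c,172)[:,:2].astype(np.float32);print("knob172",cv2.minEnclosingCircle(w), "lower edge",c[:,1].max(),"top",c[:,1].min())
for z,y in((172,c[:,1].max()),(142,c[:,1].min()),(172,c[:,1].min())):print(z,onz(im,(u,y),z))
m=np.zeros(p.shape[:2],bool);m[122:306,208:402]=((p.min(2)>80)&(p.max(2)-p.min(2)<30))[122:306,208:402]
# lid extremes by edge points: left, right, top, bottom
print("lid",onz(im,[(214,212),(397,212)],140)[:,1],onz(im,[(306,128),(306,303)],140)[:,0])
E
```

```text
Traceback (most recent call last):
  File "h.py", line 17, in big
    return max(c,key=cv2.contourArea)[:,0]
           ~~~^^^^^^^^^^^^^^^^^^^^^^^
ValueError: max() iterable argument is empty
```

```bash
python3 - <<'E'
from h import *
im=pickle.load(open("w4.pkl","rb"));p=im["pixels"].astype(int)
m=np.zeros(p.shape[:2],bool);m[195:270,270:340]=(p.sum(2)<200)[195:270,270:340]
c=big(m);(u,v),r=cv2.minEnclosingCircle(c.astype(np.float32));print(u,v,r,p[231,305])
w=onz(im,c,172)[:,:2].astype(np.float32);print("knob172",cv2.minEnclosingCircle(w), "lower edge",c[:,1].max(),"top",c[:,1].min())
for z,y in((172,c[:,1].max()),(142,c[:,1].min()),(172,c[:,1].min())):print(z,onz(im,(u,y),z))
print("lid",onz(im,[(214,212),(397,212)],140)[:,1],onz(im,[(306,128),(306,303)],140)[:,0])
E
```

```text
303.645263671875 231.0474853515625 27.055280685424805 [54 56 62]
knob172 ((613.8043212890625, 165.89657592773438), 17.16278648376465) lower edge 258 top 204
172 [[596.69298412 166.08526754 172.        ]]
142 [[624.42892231 166.67185481 142.        ]]
172 [[630.96137614 165.64683369 172.        ]]
lid [228.2125952 102.881952 ] [673.5184636  549.31348438]
```

Knob axis at (611.4, 165.5), and the lid diameter comes out at about 125 mm, as expected. Descending.

```bash
python3 -m inch '4 -3 20 0 0 0 65; 8 -6 45 0 0 0 65; 11 -7.5 65 0 0 0 60; 11.5 -7.5 82 0 0 0 60; 11.5 -7.5 82 0 0 0 60'|sed -n 1,4p;python3 -m inch '0 0 0 0 0 0 60; 0 0 0 0 0 0 60; 0 0 0 0 0 0 60; 0 0 0 0 0 0 60' |sed -n 1,6p;python3 -c "
from h import *
go((611.4,165.5,143),0)"
```

```text
t: 14.28
tcp_pos: [609.2, 165.7, 167.4]
ee_rot: [3.14, -0.004, -0.014]
ft_force: [-1.4, 0.4, -1.5]
t: 14.62
tcp_pos: [612.3, 166.3, 175.0]
ee_rot: [-3.141, 0.004, -0.006]
ft_force: [0.5, 0.7, 0.4]
width: 60.1
gripper_force: 0.0
t 14.62 tcp [612.3 166.3 175. ] d [-1.   0.8 32. ] rv [-0.001 -0.004 -0.002] rows 0.8
```

```bash
python3 -m inch '0 0 10 0 0 0 60; 0 0 20 0 0 0 60; -0.5 0.5 27 0 0 0 60; -0.5 0.5 30 0 0 0 60; -0.5 0.5 30 0 0 0 60'|sed -n 1,4p;python3 -m inch '0 0 0 0 0 0 60; 0 0 0 0 0 0 60; 0 0 0 0 0 0 60; 0 0 0 0 0 0 60; 0 0 0 0 0 0 60' |sed -n 1,6p;python3 -c "
from h import *
go((611.4,165.5,143),0)"
```

```text
t: 15.03
tcp_pos: [609.8, 165.4, 140.5]
ee_rot: [3.141, -0.004, -0.006]
ft_force: [0.1, -0.1, 0.0]
t: 15.45
tcp_pos: [611.2, 165.7, 143.3]
ee_rot: [-3.142, 0.003, -0.001]
ft_force: [-0.1, 0.3, -0.5]
width: 60.4
gripper_force: 0.0
t 15.45 tcp [611.2 165.7 143.3] d [0.2 0.2 0.3] rv [-0.    -0.001 -0.002] rows 0.0
```

```bash
python3 -m inch '0 0 0 0 0 0 20; 0 0 0 0 0 0 20; 0 0 0 0 0 0 20; 0 0 0 0 0 0 20; 0 0 0 0 0 0 20' 90|sed -n 1,4p;python3 -m inch '0 0 0 0 0 0 20; 0 0 0 0 0 0 20; 0 0 0 0 0 0 20; 0 0 0 0 0 0 20'
```

```text
t: 15.87
tcp_pos: [611.0, 165.5, 143.3]
ee_rot: [3.141, -0.004, 0.001]
ft_force: [-1.3, -0.4, 1.3]
t: 16.2
tcp_pos: [611.0, 165.6, 143.3]
ee_rot: [3.141, -0.004, 0.001]
ft_force: [-1.3, -0.6, 4.4]
width: 27.7
gripper_force: 89.0
```

```bash
python3 -m inch '0 0 -1 0 0 0 20; 0 0 -2 0 0 0 20; 0 0 -3 0 0 0 20; 0 0 -4 0 0 0 20; 0 0 -5 0 0 0 20';python3 -m inch '0 0 -1 0 0 0 20; 0 0 -2 0 0 0 20; 0 0 -3 0 0 0 20; 0 0 -4 0 0 0 20; 0 0 -5 0 0 0 20'
```

```text
t: 16.62
tcp_pos: [610.0, 165.4, 144.6]
ee_rot: [3.141, -0.004, -0.007]
ft_force: [1.2, 0.3, -12.7]
width: 27.9
gripper_force: 89.4
t: 17.03
tcp_pos: [611.4, 165.9, 155.0]
ee_rot: [-3.141, 0.003, -0.004]
ft_force: [0.2, 0.3, -4.1]
width: 27.7
gripper_force: 91.1
```

Seal broken; only the weight (about 3–4 N) is left. I'll settle it and raise to about 17.5 mm.

```bash
python3 -m inch '0 0 -1.5 0 0 0 20; 0 0 -3 0 0 0 20; 0 0 -4.5 0 0 0 20; 0 0 -6 0 0 0 20; 0 0 -6 0 0 0 20'>/dev/null;python3 -m inch '0 0 0 0 0 0 20; 0 0 0 0 0 0 20; 0 0 0 0 0 0 20; 0 0 0 0 0 0 20; 0 0 0 0 0 0 20';python3 - <<'E'
from rig import get_image
from h import *
sc=get_image("scene");im,o=wrist();pickle.dump((sc,im),open("e.pkl","wb"))
a=cv2.resize(sc["pixels"][200:330,330:450],None,fx=4,fy=4);cv2.imwrite("pics/e.png",a[:,:,::-1])
print(R.from_rotvec(o["ee_rot"]).as_matrix()[:,2],o["tcp_pos"])
E
```

```text
t: 17.87
tcp_pos: [610.9, 165.6, 158.6]
ee_rot: [3.141, -0.003, -0.0]
ft_force: [-0.1, 0.4, -4.8]
width: 27.3
gripper_force: 91.1
[-2.58915019e-04 -1.21649890e-04 -9.99999959e-01] [610.87588492 165.63409235 158.62676812]
```

View pics/e.png

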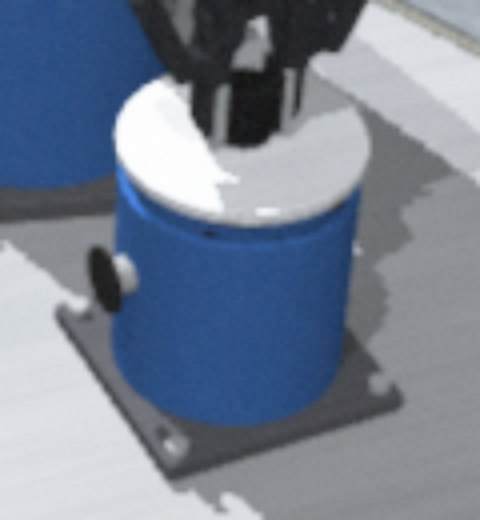

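The crop shows the lid raised above the rim in the fingers, with the front bottom edge at about (255,222) and a dark gap below it. I'll check its height and level by casting edge points onto the expected plane, with the shut lid as reference.

```bash
python3 - <<'E'
from h import *
b=pickle.load(open("w2.pkl","rb"))[1];a=pickle.load(open("e.pkl","rb"))[0]
C=np.array([611.2,165.6])
for n,im,z in(("shut",b,132),("up",a,147.3)):
    p=im["pixels"].astype(int);m=np.zeros(p.shape[:2],bool);m[212:275,352:430]=((p.min(2)>95)&(p.max(2)-p.min(2)<40))[212:275,352:430]
    m=cv2.morphologyEx(m.astype(np.uint8),cv2.MORPH_OPEN,np.ones((3,3)))
    out=[]
    for u in range(362,420,6):
        v=np.where(m[225:270,u])[0]
        if len(v)==0: out.append(None);continue
        # last bright row in column before blue
        q=onz(im,(u,225+v.max()+.5),z)[0,:2]-C;out.append((u,int(225+v.max()),round(float(np.hypot(*q)),1),int(np.degrees(np.arctan2(q[1],q[0])))))
    print(n,out)
E
```

```text
shut [(362, 269, 104.2, -55), (368, 256, 65.0, -66), (374, 258, 62.3, -54), (380, 260, 62.3, -42), (386, 261, 61.8, -31), (392, 262, 63.6, -20), (398, 262, 64.5, -10), (404, 260, 61.8, 1), (410, 258, 62.2, 14), (416, 254, 62.0, 31)]
up [(362, 269, 120.2, -50), (368, 249, 63.3, -68), (374, 252, 63.0, -54), (380, 254, 62.9, -43), (386, 255, 62.4, -32), (392, 256, 64.0, -21), (398, 255, 61.7, -10), (404, 254, 61.7, 0), (410, 252, 61.7, 13), (416, 249, 62.9, 28)]
```

The lid is level, and its rise matches the arm's 15.3 mm with no slip. I'll add 2 mm to reach mid-range, settle and hand in.

```bash
python3 -m inch '0 0 -1 0 0 0 20; 0 0 -2 0 0 0 20; 0 0 -2 0 0 0 20; 0 0 -2 0 0 0 20; 0 0 -2 0 0 0 20'>/dev/null;python3 -m inch '0 0 0 0 0 0 20; 0 0 0 0 0 0 20; 0 0 0 0 0 0 20; 0 0 0 0 0 0 20; 0 0 0 0 0 0 20'; python3 -m inch '0 0 0 0 0 0 20; 0 0 0 0 0 0 20; 0 0 0 0 0 0 20; 0 0 0 0 0 0 20; 0 0 0 0 0 0 20'
```

```text
t: 18.8
tcp_pos: [610.9, 165.7, 160.8]
ee_rot: [3.142, -0.003, 0.0]
ft_force: [-0.7, 0.4, -3.5]
width: 27.8
gripper_force: 91.1
t: 19.22
tcp_pos: [610.9, 165.6, 160.8]
ee_rot: [3.142, -0.004, 0.0]
ft_force: [0.0, 0.2, -4.0]
width: 27.6
gripper_force: 91.1
```

```bash
python3 -c "
from rig import finish_job
print(finish_job())"
```

```text
the job is handed in; nothing more can be done
None
```

I held the thermometer square to the disc, about 50 mm away, for 2.5 s, laid it back flat on the mat and released it, then broke the lid's seal; the arm now holds the lid level about 17.5 mm above the rim, and I handed the job in at 19.2 s with no verdict returned.

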